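Unpin and unload a sample carrier from a bonder's turntable

ROBOT

A 6-joint arm with a two-finger parallel gripper is mounted at the origin on the work surface. World frame = base frame: x ahead of the robot, y to its left, z up, the work surface at z = 0. Lengths are in m, angles in rad, forces in N, time in s.
With the tool pointing down it reaches from about 0.375 to 0.925 m from the base axis. Payload 5.7 kg.
Tool frame: the origin (TCP) lies midway between the tips of the shut fingers; the grasp point (between the pads) lies 19 mm behind it (manip.grip_depth is the distance from the TCP to the grasp point, in m); z points along the fingers, y is the line along which they close (so a half turn about z gives the same grasp; the last joint's range is limited). The gripper opens to 88 mm and grips with 3 to 60 N. Pads are 20 mm wide; open, the fingers measure 115 mm over their backs; the gripper's body (75 mm by 178 mm) begins 61 mm behind the grasp point.
Start: joints at [1.112, 0.359, 1.51, -0, 1.272, -0.115], TCP at [0.202, 0.565, 0.223] pointing down, gripper open.
Joint ranges: [-2.97, 2.97], [-1.01, 2.36], [0.21, 2.38], [-0.96, 4.11], [0.2, 2.71], [-2.98, 2.98]. Speed limits (rad/s): [2.39, 2.39, 3.14, 3.14, 3.14, 3.14].

INTERFACE

Orientations are given as a unit quaternion [w, x, y, z].
In Python, from station import manip gives the robot as it stands. The module is installed in compiled form; this text tells all that it offers.
- The arm moves only by the shell command python3 -m crank 'ROWS'. ROWS is JSON, a list of rows, each a list of 3 entries, a list of its own where there are three numbers: the shift along the world's x, y, z in mm, then the turn, a rotation vector about the world's x, y, z in rad, then the closure, from -1 (fully open) to 1 (shut), so that 0 is half open. A call has 1 to 10 rows; each row is the pose to reach, as a shift and turn from the pose commanded when the call began; what a row does not reach only later rows make up. A row lasts 1/12 s, in which the tool goes at most 41.7 mm and 7.16 degrees, less where a joint would pass 70% of its speed; a pose out of reach is approached as far as the arm can. A call with a gripper value outside its range is refused whole. The fingers move at their own pace and stop on an object; the grip force is fixed at half the most. Time passes only in rows, so rows that repeat a pose let the fingers close. It gives the time, the measured TCP pose, the force, the opening and the grip force at its end, in the units of the state.
- manip.get_state(): the state, without advancing time (a new reading comes with each control period).
- manip.capture(name): name is "scene" or "top" or "wrist"; returns the picture (400x640x3 uint8, red, green, blue); there is no depth.
- manip.camera_params(name): a dict with "fx", "fy", "cx", "cy" (pixels), "rvec" (rotation vector, rad) and "tvec" (3), from world to camera coordinates, as OpenCV has them. Camera axes: x right, y down, z forward; pixel columns grow to the right and rows downward; lengths in m; the calibration is good to about 2 mm. The wrist camera is an equidistant fisheye: a pixel r from the principal point sees the ray r / f radians off the axis. A picture is of the moment at which its call begins: read the wrist's pose just before it. camera_params takes no time and is no camera call; for the wrist camera it gives the pose at the moment of the call.
- manip.hand_in(): hands the job in; it is judged then, once.
The state is a dict: "clock": time; "joints": joint angles; "joint_vel": joint speeds; "joint_efforts": joint torques, N m; "ee_pos": TCP position; "ee_rot": TCP orientation; "ft_force": force on the tool from outside, world axes, zero at the start; "wrist_torque": the same for the moment, N m; "width": finger opening in m; "grip_force": force on a finger pad.
Only numpy, scipy, OpenCV 4.12 (cv2) and the standard library are available. Lean on these libraries where they do the work, as an engineer would, in place of code of your own. Each camera call takes 0.05 s, during which the arm holds its last target. There are 200 camera calls.

TASK

The bonder's sample carrier is pinned to the turntable of the heated stage. With the carrier still pinned, push the turntable round by its upright pegs until its notch faces the mark on the housing and the carrier's channel lines up with the unload track; then pull the sprung plunger up by its wing knob and twist it crosswise so that it stays up by itself. Finally slide the carrier, without lifting it, along the track until it is home against the end stop, leave the turntable facing the mark and the plunger latched up, and do not disturb the other things on the bench.

Things in the scene. Friction and masses are not known exactly. Their poses are not given: they have to be found in the camera images.
- stage: The fixed heated stage: a white housing 154 x 154 mm, 45 mm high, with the turntable on it and an aluminium unload track out of one side. Origin: on the bench under the turntable's centre; x level along the unload track, y to its left, z up. A fixed lamp stand 255 mm high stands within 40 mm of (-125, -140) mm in this frame, its head reaching up to 60 mm from the pole.
- track_end (a point): Where the carrier's origin comes when it is home: on the track's bed, 120 mm from the stage's centre along its x, 61 mm above the bench. The bed runs from x = 77 to 170 mm, 86 mm wide, between rails 8 mm high and 52 mm apart inside, the mouth flared to 66 mm; the end stop, 12 mm high, has its face 40 mm beyond this point.
- turntable: Dark steel disc 140 mm across, top 62 mm above the bench, turning on a stiff bearing (0.22 N m, no coasting, no stop). Origin: on the axis, 45 mm above the bench; x along the carrier's channel to its open end, y left, z up. It starts turned 0.5 to 1.35 rad counter-clockwise (from above) off the stage's axes, and must become parallel. Channel rails: 8 mm high, 50 mm apart, x = -44 to 58 mm.
- peg_a (a point): Top of an upright steel peg on the disc for pushing it round: 10 mm in diameter, 28 mm high, at radius 60 mm, +60 degrees from the turntable's x.
- peg_b (a point): Top of a like peg at radius 60 mm, -60 degrees from the turntable's x.
- peg_c (a point): Top of a like peg at radius 60 mm, -120 degrees from the turntable's x.
- notch (a point): The notch, a short light slot in the rim of the turntable's top, 68 mm from the axis, at -90 degrees in the turntable's frame.
- mark (a point): The point, 68 mm from the axis, where the notch must come, at -90 degrees in the stage's frame; beside it a black raised mark 8 mm wide stands on the housing's edge.
- grip (a point): Middle of the plunger's black wing knob, a bar 32 mm long (x axis), 10 mm thick, 24 mm high, at x = -22, y = 19 mm in the turntable's frame, 46 mm above the disc; it rises with the plunger. The wing lies along the channel when the plunger is down. Below it is an aluminium bracket over x = -31 to -13, y = 8 to 44 mm, 22 mm above the disc, with a slotted collar up to 30 mm above the disc.
- plunger (a joint): Height in m by which the sprung plunger is pulled up: 0 down (its 8 mm pin stands in the carrier's side notch), at most 0.012. Spring: 5 N down, 8 N at the top. The knob twists only when this is over 0.008; latched it rests at about 0.0075, on the collar.
- knob (a joint): Twist of the wing knob in rad: 0 wing along the channel, growing counter-clockwise seen from above to 1.45 (crosswise). It turns easily (0.012 N m) once the plunger is lifted, and only that way. Twisted by more than 0.5 it stays up when let go; aim at about 1.2.
- carrier: Loose aluminium plate 80 x 48 x 7 mm, leading corners rounded, 0.14 to 0.28 kg, in the turntable's channel (axes as the turntable's; origin at its centre, underside). Near its leading end an upright push plate, x = 30 to 36 mm, y = -15 to 15 mm, top 33 mm over the underside, with room behind it to push it to +x. A ceramic sample 22 mm square is fixed on the middle, its top 10 mm over the underside.
- jar: Bystander: small glass jar 40 mm across, 50 mm high; origin under its centre.
- spool: Bystander: copper wire spool 48 mm across, 26 mm high; origin under its centre.
- dispenser: Bystander: white bottle 52 mm across, 120 mm high; origin under its centre.
- driver: Bystander: screwdriver 150 mm long, lying along its x.
- tin: Bystander: aluminium tin 56 mm across, 30 mm high; origin under its centre.
- chipbox: Bystander: flat black box 60 x 50 x 14 mm; origin under its centre.
- weight: Bystander: brass weight 30 mm across, 35 mm high; origin under its centre.
Mind the look-alikes: they are no part of the job. Leave any blue look-alike of the carrier alone.

How it is judged:
By the outcome, as a careful person would: the job done as asked, in the order asked, and still so for the second after the job is handed in, with the robot touching nothing.
It also fails if it takes over 72 s, if anything falls off the work surface, if the arm or the gripper's body presses on something with over 40 N, if the wrist force passes 120 N, or if a joint passes its speed limit or range.

## Working session

There is one attempt and no reset: what is moved stays moved. The work goes in short steps, Python scripts to look and compute and a shell command to move; the robot and the scene stay as the last step left them, time stands still between calls to the robot, and variables do not carry over. Pictures are saved under pics/ and viewed, at most 10 in all, crops included, and the job is handed in when it is done.

```bash
mkdir -p pics; python3 - <<'E'
from station import manip
import cv2,numpy as np
s=manip.get_state(); print(s['clock'],s['ee_pos'],s['ee_rot'],s['width'])
a=manip.capture("scene");b=manip.capture("top")
cv2.imwrite("pics/scene.png",a[:,:,::-1]);cv2.imwrite("pics/top.png",b[:,:,::-1])
for n in("scene","top"):
  print(n,manip.camera_params(n))
E
```

```text
0.0 [0.20191325 0.56427483 0.2218232 ] [-2.66530572e-04  1.71052468e-01  9.85261513e-01 -8.56397026e-04] 0.08782510177935836
scene {'fx': 394.3947933675013, 'fy': 394.3947933675013, 'cx': 317.64633133262373, 'cy': 208.10153008557674, 'rvec': array([ 2.28788999,  0.80526443, -0.31814672]), 'tvec': array([-0.39849004, -0.20326374,  0.95539669])}
top {'fx': 370.9985145830674, 'fy': 370.9985145830674, 'cx': 322.4575101218256, 'cy': 200.83898279417437, 'rvec': array([ 2.17818535, -2.17301732,  0.11452178]), 'tvec': array([-0.02189415,  0.54896198,  0.70535269])}
```

View pics/top.png

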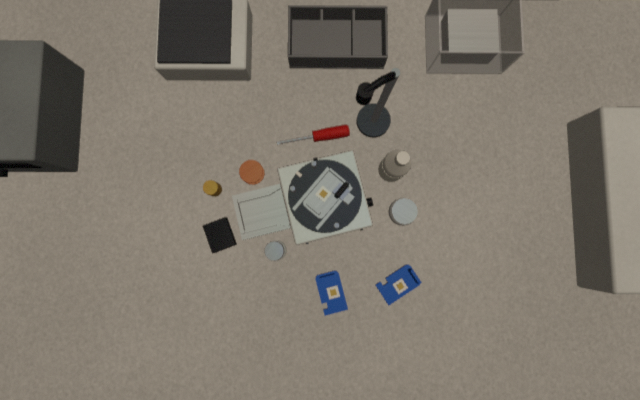

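View pics/scene.png

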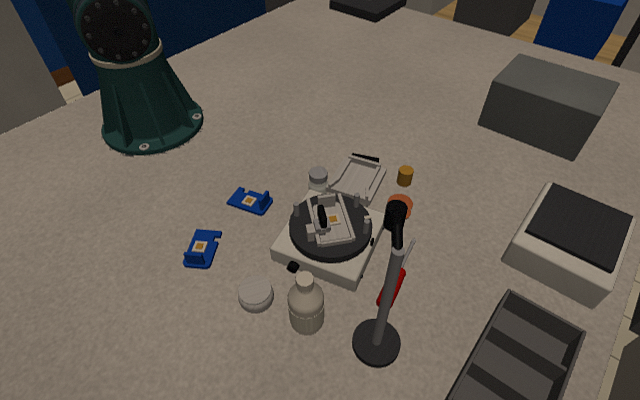

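The top view shows the stage at about (325,197) px, its track going left with the end at about (240,213), and the lamp foot at (373,120). The two blue look-alikes at (332,293) and (399,285) are not part of the job. The real carrier is the aluminium plate in the turntable channel at (323,194). I'll confirm that in a crop and calibrate.

```bash
cat > h.py <<'E'
from station import manip
import cv2,numpy as np
from scipy.spatial.transform import Rotation as R
def ray(cp,u,v,fish=False):
    x=np.array([(u-cp['cx'])/cp['fx'],(v-cp['cy'])/cp['fy']])
    if fish:
        r=np.hypot(*x); d=np.array([*(x/max(r,1e-9)*np.sin(r)),np.cos(r)])
    else: d=np.array([*x,1.])
    M=cv2.Rodrigues(cp['rvec'])[0]
    return -M.T@cp['tvec'],M.T@d
def p2w(cp,u,v,z,fish=False):
    c,d=ray(cp,u,v,fish); return c+d*(z-c[2])/d[2]
def w2p(cp,P,fish=False):
    P=np.atleast_2d(P).astype(float);M=cv2.Rodrigues(cp['rvec'])[0]; q=P@M.T+cp['tvec']
    if fish:
        r=np.hypot(q[:,0],q[:,1]);t=np.arctan2(r,q[:,2]); x=q[:,:2]/r[:,None]*t[:,None]
    else: x=q[:,:2]/q[:,2:]
    return x*[cp['fx'],cp['fy']]+[cp['cx'],cp['cy']]
E
python3 - <<'E'
from h import *
cp=manip.camera_params("top")
b=cv2.imread("pics/top.png")
cv2.imwrite("pics/c1.png",cv2.resize(b[140:250,225:385],None,fx=5,fy=5,interpolation=cv2.INTER_CUBIC))
print(ray(cp,320,200)[0])
for n,u,v,z in [("stage",325,197,.062),("trackend",237,214,.06),("lampbase",373,120,0)]: print(n,p2w(cp,u,v,z))
E
```

```text
[ 0.4781504  -0.01464028  0.75532701]
stage [ 0.55284447 -0.02506692  0.062     ]
trackend [0.52056299 0.13970207 0.06      ]
lampbase [ 0.72184435 -0.12622825  0.        ]
```

View pics/c1.png

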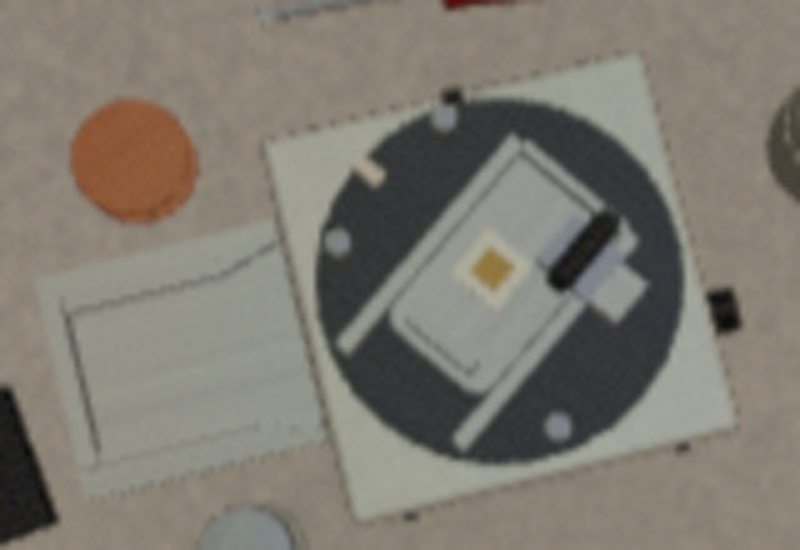

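The crop confirms the real carrier: aluminium, with the sample at (490,268) and the black wing knob at (585,250). Pegs: a (558,425), b (338,241), c (443,118). The notch is at (369,171) and the mark at (452,97). Next I fit the poses.

```bash
cat > fit.py <<'E'
from h import *
from scipy.optimize import least_squares
def S2W(p,P): # stage frame mm -> world m
    c,s=np.cos(p[2]),np.sin(p[2]); P=np.atleast_2d(P).astype(float)/1000
    return np.c_[p[0]+c*P[:,0]-s*P[:,1],p[1]+s*P[:,0]+c*P[:,1],P[:,2]]
def rot(P,t):
    P=np.atleast_2d(P).astype(float);c,s=np.cos(t),np.sin(t)
    return np.c_[c*P[:,0]-s*P[:,1],s*P[:,0]+c*P[:,1],P[:,2]]
d=np.deg2rad
pol=lambda r,a,z:[r*np.cos(d(a)),r*np.sin(d(a)),z]
E
python3 - <<'E'
from fit import *
cp=manip.camera_params("top")
C=lambda u,v:[(u+.5)/5-.5+225,(v+.5)/5-.5+140]
fs=[[-77,-77,45],[77,-77,45],[77,77,45],[-77,77,45],[0,-77,50]]
fp=[C(640,55),C(265,142),C(357,520),C(735,428),C(452,97)]
tt=[pol(60,60,90),pol(60,-60,90),pol(60,-120,90),pol(68,-90,62),[0,0,62],[0,0,72]]
tp=[C(558,425),C(338,241),C(443,118),C(369,171),C(500,281),C(492,268)]
f=lambda x:(np.r_[w2p(cp,S2W(x,fs))-fp,w2p(cp,S2W(x,rot(tt,x[3])))-tp]).ravel()
r=least_squares(f,[.55,-.02,1.8,.66],loss='soft_l1')
x=r.x;print(x,np.round(r.fun.reshape(-1,2),1).tolist())
np.save('fit.npy',x)
print("peg a",S2W(x,rot(tt[0],x[3])),"end",S2W(x,rot(tt[0],0)))
print("grip",S2W(x,[-22,19,108]),"tool y",R.from_quat(manip.get_state()['ee_rot'],scalar_first=True).as_matrix()[:,1])
print("lamp",S2W(x,[-125,-140,255]),w2p(cp,S2W(x,[[-125,-140,0],[-125,-140,255]])))
for u,v in[(365,93),(395,72)]: print(p2w(cp,u,v,.25))
a=x[2]+x[3]+d(60);print("peg radial dir deg",np.rad2deg(a),"stage yaw",np.rad2deg(x[2]))
E
```

```text
[ 0.55561187 -0.02428113  1.81674889  0.63103297] [[0.6, -1.6], [-1.3, -0.3], [-1.0, 1.7], [1.6, 0.5], [-0.2, -1.2], [0.2, 0.5], [-0.1, 0.3], [0.2, -0.2], [-1.4, -1.2], [-0.0, -0.3], [1.7, 1.7]]
peg a [[ 0.49931951 -0.04504577  0.09      ]] end [[ 0.49790968 -0.00783557  0.09      ]]
grip [[ 0.54254023 -0.05024519  0.108     ]] tool y [ 0.33703973  0.94148902 -0.00162435]
lamp [[ 0.72183373 -0.11143212  0.255     ]] [[365.93543178 119.97283226]
 [388.57428505  63.15317682]]
[ 0.68020613 -0.07844188  0.25      ]
[ 0.71123965 -0.12133027  0.25      ]
peg radial dir deg 200.24756952212982 stage yaw 104.0920438656319
```

The poses fit well: the table is 0.63 rad off. The lamp head is near stage (-83,-108), clear of the work. I'll move above peg a with the fingers closing along the tangent.

```bash
python3 -m crank '[[[297,-609,0],[0,0,0.697],0],[[297,-609,0],[0,0,0.697],0],[[297,-609,0],[0,0,0.697],0],[[297,-609,0],[0,0,0.697],0],[[297,-609,0],[0,0,0.697],0],[[297,-609,0],[0,0,0.697],0],[[297,-609,0],[0,0,0.697],0],[[297,-609,0],[0,0,0.697],0],[[297,-609,0],[0,0,0.697],0],[[297,-609,0],[0,0,0.697],0]]'; python3 - <<'E'
from station import manip
import numpy as np
s=manip.get_state();print(np.array([499.3,-45,150])-1000*s['ee_pos'],s['ee_rot'],s['width'])
E
```

```text
clock: 0.93
ee_pos: [0.3797, 0.2, 0.2226]
ee_rot: [-0.0, -0.176, 0.984, -0.0]
ft_force: [-0.3, 0.1, -0.6]
width: 0.044
grip_force: 0.0
[ 119.57659785 -244.95348467  -72.61766088] [-1.91275964e-05 -1.75859610e-01  9.84415256e-01 -3.80449052e-05] 0.043987935550588046
```

```bash
python3 -m crank '[[[114,-234,-20],[0,0,0],0],[[114,-234,-40],[0,0,0],0],[[114,-234,-72],[0,0,0],0],[[114,-234,-72],[0,0,0],0],[[114,-234,-72],[0,0,0],0],[[114,-234,-72],[0,0,0],0],[[114,-234,-72],[0,0,0],0],[[114,-234,-72],[0,0,0],0],[[114,-234,-72],[0,0,0],0],[[114,-234,-72],[0,0,0],0]]'; python3 - <<'E'
from fit import *
s=manip.get_state();cp=manip.camera_params("wrist");w=manip.capture("wrist")
x=np.load('fit.npy')
print(np.array([499.3,-45,150])-1000*s['ee_pos'],s['joints'][5])
print({k:np.round(v,4) for k,v in cp.items()})
for n,P in [("pegs",rot([pol(60,60,90),pol(60,-60,90),pol(60,-120,90),pol(68,-90,62),[-22,19,120]],x[3])),("corners",[[77,-77,45],[77,77,45]]),("mark",[0,-77,50])]:
    print(n,np.round(w2p(cp,S2W(x,P),True)).tolist())
cv2.imwrite("pics/w1.png",w[:,:,::-1])
E
```

```text
clock: 1.77
ee_pos: [0.4927, -0.0314, 0.1505]
ee_rot: [-0.001, -0.176, 0.984, 0.0]
ft_force: [-0.8, 0.2, -0.9]
width: 0.0439
grip_force: 0.0
[  6.60058778 -13.60210547  -0.5251386 ] -2.12784202928648
{'fx': np.float64(309.7069), 'fy': np.float64(309.7069), 'cx': np.float64(319.9235), 'cy': np.float64(198.4405), 'rvec': array([-1.7059, -2.4457, -0.3132]), 'tvec': array([ 0.2001, -0.449 ,  0.2067])}
pegs [[301.0, 215.0], [363.0, 312.0], [304.0, 339.0], [340.0, 320.0], [261.0, 297.0]]
corners [[370.0, 329.0], [397.0, 190.0]]
mark [[298.0, 326.0]]
```

View pics/w1.png

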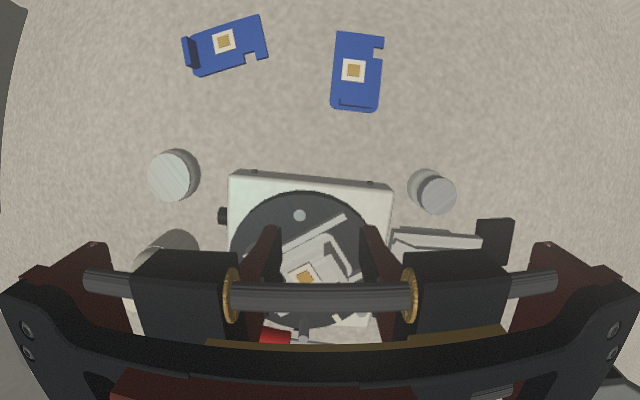

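Peg a appears at (299,215) px, against a prediction of (301,215), so the fit is good to about 1 mm. The fingers straddle the blind region. I'll let the arm settle, then descend.

```bash
python3 -m crank '[[[0,0,0],[0,0,0],0],[[0,0,0],[0,0,0],0]]'
```

```text
clock: 1.98
ee_pos: [0.4933, -0.031, 0.1512]
ee_rot: [0.0, -0.177, 0.984, -0.0]
ft_force: [-0.1, 0.5, -0.6]
width: 0.0438
grip_force: 0.0
```

```bash
python3 -m crank '[[[6,-14,-10],[0,0,0],0],[[6,-14,-30],[0,0,0],0],[[6,-14,-50],[0,0,0],0],[[6,-14,-65],[0,0,0],0],[[6,-14,-77],[0,0,0],0],[[6,-14,-77],[0,0,0],0],[[6,-14,-77],[0,0,0],0]]'; python3 - <<'E'
from fit import *
x=np.load('fit.npy')
for k in np.linspace(0,1,10): print(np.round((S2W(x,rot(pol(60,60,74),x[3]*(1-k)))-S2W(x,rot(pol(60,60,74),x[3])))*1000,1),round(-x[3]*k,3))
E
```

```text
clock: 2.57
ee_pos: [0.4991, -0.0454, 0.0736]
ee_rot: [-0.0, -0.176, 0.984, 0.0]
ft_force: [0.7, 0.4, -0.1]
width: 0.0438
grip_force: 0.0
[[0. 0. 0.]] -0.0
[[-1.3  4.   0. ]] -0.07
[[-2.3  8.1  0. ]] -0.14
[[-3.1 12.2  0. ]] -0.21
[[-3.5 16.4  0. ]] -0.28
[[-3.7 20.6  0. ]] -0.351
[[-3.6 24.8  0. ]] -0.421
[[-3.1 29.   0. ]] -0.491
[[-2.4 33.1  0. ]] -0.561
[[-1.4 37.2  0. ]] -0.631
```

Close on the peg.

```bash
python3 -m crank '[[[0,0,0],[0,0,0],0.4],[[0,0,0],[0,0,0],0.7],[[0,0,0],[0,0,0],1],[[0,0,0],[0,0,0],1],[[0,0,0],[0,0,0],1],[[0,0,0],[0,0,0],1],[[0,0,0],[0,0,0],1]]'
```

```text
clock: 3.15
ee_pos: [0.4997, -0.046, 0.074]
ee_rot: [0.0, -0.176, 0.984, 0.0]
ft_force: [-0.9, 1.4, 4.6]
width: 0.0089
grip_force: 30.0
```

The peg is gripped with negligible side force. Next I turn the table along the arc.

```bash
python3 -m crank '[[[-1.3,4,0],[0,0,-0.07],1],[[-2.3,8.1,0],[0,0,-0.14],1],[[-3.1,12.2,0],[0,0,-0.21],1],[[-3.5,16.4,0],[0,0,-0.28],1],[[-3.7,20.6,0],[0,0,-0.35],1],[[-3.6,24.8,0],[0,0,-0.42],1],[[-3.1,29,0],[0,0,-0.49],1],[[-2.4,33.1,0],[0,0,-0.56],1],[[-1.4,37.2,0],[0,0,-0.631],1],[[-1.4,37.2,0],[0,0,-0.631],1]]'; python3 - <<'E'
from fit import *
b=manip.capture("top");cv2.imwrite("pics/t2.png",cv2.resize(b[140:250,225:385,::-1],None,fx=5,fy=5,interpolation=cv2.INTER_CUBIC))
E
```

```text
clock: 3.98
ee_pos: [0.4979, -0.0088, 0.074]
ee_rot: [-0.0, 0.14, 0.99, -0.0]
ft_force: [-2.1, 0.2, 5.9]
width: 0.0092
grip_force: 30.0
```

View pics/t2.png

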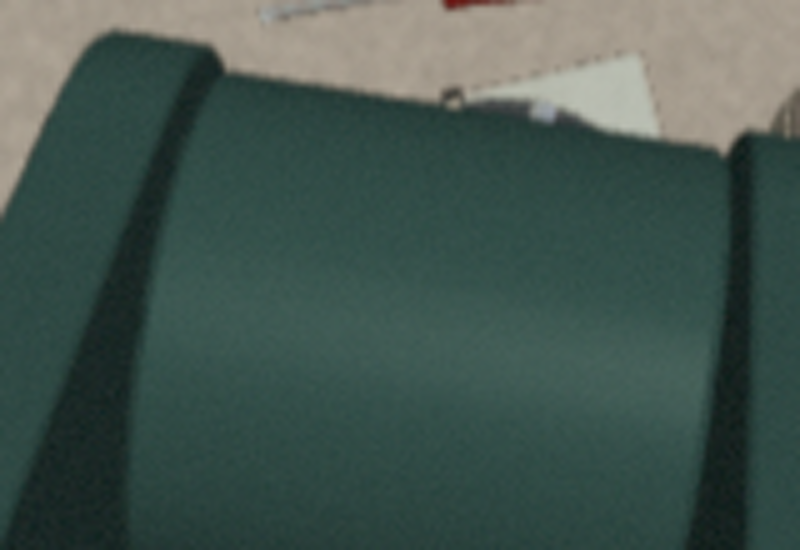

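The arm hides most of the stage; only peg c at (543,110) shows. I'll release, lift clear and look from the side.

```bash
python3 -m crank '[[[0,0,0],[0,0,0],0.5],[[0,0,0],[0,0,0],0.3],[[0,0,0],[0,0,0],0.3],[[0,0,20],[0,0,0],0.3],[[0,0,60],[0,0,0],0.3],[[0,30,90],[0,0,0],0.3],[[0,70,110],[0,0,0],0.3],[[0,110,110],[0,0,0],0.3],[[0,150,110],[0,0,0],0.3],[[0,190,110],[0,0,0],0.3]]';python3 -m crank '[[[0,30,0],[0,0,0],0.3],[[0,30,0],[0,0,0],0.3],[[0,30,0],[0,0,0],0.3]]'; python3 - <<'E'
from fit import *
x=np.load('fit.npy');cp=manip.camera_params("wrist");w=manip.capture("wrist");b=manip.capture("top")
np.savez('cw.npz',**cp);cv2.imwrite("pics/w3full.png",w[:,:,::-1]);cv2.imwrite("pics/t3full.png",b[:,:,::-1])
t=cv2.resize(b[140:250,225:385,::-1],(800,550),interpolation=cv2.INTER_CUBIC);cv2.imwrite("pics/t3.png",t)
print(w2p(cp,S2W(x,[[-77,-77,45],[77,-77,45],[77,77,45],[-77,77,45],[0,-77,50],pol(60,60,90),pol(60,-60,90),pol(60,-120,90)]),True).round())
E
```

```text
clock: 4.87
ee_pos: [0.4984, 0.1829, 0.1845]
ee_rot: [0.001, 0.139, 0.99, 0.0]
ft_force: [-0.2, 0.2, 0.1]
width: 0.0308
grip_force: 0.0
clock: 5.12
ee_pos: [0.4979, 0.2122, 0.1834]
ee_rot: [-0.0, 0.137, 0.991, -0.0]
ft_force: [0.2, -0.7, 0.2]
width: 0.0305
grip_force: 0.0
[[152. 344.]
 [231. 310.]
 [156. 203.]
 [ 86. 257.]
 [186. 332.]
 [121. 255.]
 [178. 329.]
 [147. 342.]]
```

View pics/t3.png

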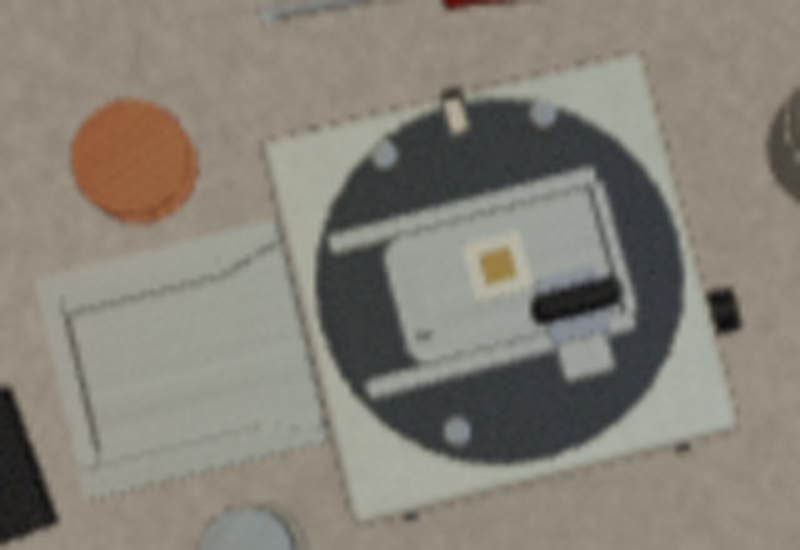

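The table now looks aligned: the notch at (457,115) sits against the mark at (452,97), and the channel points at the track. I'll check the residual angle numerically.

```bash
python3 - <<'E'
from fit import *
cp=manip.camera_params("top")
C=lambda u,v:[(u+.5)/5-.5+225,(v+.5)/5-.5+140]
fp=np.array([C(640,55),C(265,142),C(357,520),C(735,428)])
h=np.array([p2w(cp,*p,.045)[:2] for p in fp])
for i in range(4):
    e=(h[(i+1)%4]-h[i])*1000; print('edge',np.hypot(*e).round(1),(np.rad2deg(np.arctan2(e[1],e[0]))-90*i)%360)
# straight line fit of stage edges from gradient, in the image
img=cv2.cvtColor(cv2.imread('pics/t3full.png'),cv2.COLOR_BGR2GRAY).astype(float)
M=cv2.GaussianBlur(img,(0,0),.8)
def edge(p,q,n=60,w=4):
    p,q=np.array(p,float),np.array(q,float);dv=(q-p)/np.linalg.norm(q-p);nn=np.array([-dv[1],dv[0]]);o=np.arange(-w,w+.01,.1);out=[]
    for k in np.linspace(.08,.92,n):
        c=p+k*(q-p); g=cv2.remap(M.astype(np.float32),*[ (c[j]+o*nn[j]).astype(np.float32).reshape(1,-1) for j in(0,1)],cv2.INTER_CUBIC)[0]
        d_=np.abs(np.gradient(g));out.append(c+nn*o[d_.argmax()])
    return np.array(out)
def ang(p,q,z):
    P=np.array([p2w(cp,*a,z)[:2] for a in edge(p,q)]);
    v=cv2.fitLine(P.astype(np.float32),cv2.DIST_HUBER,0,.001,.001).ravel();return np.rad2deg(np.arctan2(v[1],v[0]))%90
for i in range(4): print('stage edge',ang(fp[i],fp[(i+1)%4],.045))
print('track wall',ang(C(68,312),C(222,274),.062),ang(C(66,310),C(98,452),.07),ang(C(38,282),C(88,498),.06))
tp=[C(457,431),C(385,154),C(543,114)]
a,b,c=[p2w(cp,*p,.09)[:2] for p in tp];v=b-c;print('pegs b-c',np.rad2deg(np.arctan2(v[1],v[0])), 'a-c', np.rad2deg(np.arctan2(*(a-c)[::-1]))-60,np.array([a,b,c]), 'centre',(a+c)/2)
print('rails',ang(C(330,235),C(590,168),.07),ang(C(370,396),C(632,329),.062))
m,n=p2w(cp,*C(452,97),.05)[:2],p2w(cp,*C(457,115),.062)[:2];c0=(a+c)/2
print('notch',np.rad2deg(np.arctan2(*(n-c0)[::-1]))+90,'mark',np.rad2deg(np.arctan2(*(m-c0)[::-1]))+90)
E
```

```text
edge 149.8 103.47665170869664
edge 150.2 104.24133879528941
edge 148.5 103.72850683734237
edge 149.5 103.74868379959105
stage edge 13.676338
stage edge 14.207179
stage edge 14.667854
stage edge 16.324987
track wall 17.67141 11.447822 13.831665
pegs b-c 104.6004359487475 a-c 105.00042321871675 [[ 0.49793756 -0.00860313]
 [ 0.59827466  0.01790385]
 [ 0.61322606 -0.03949368]] centre [ 0.55558181 -0.02404841]
rails 15.3190155 17.888916
notch 104.4051421528835 mark 104.13660186514343
```

The angle error is about 0.5°, which is fine. Next is the wing knob: turn the tool to 14.5° and move above it.

```bash
python3 - <<'E'
from fit import *
cp=manip.camera_params("top");C=lambda u,v:[(u+.5)/5-.5+225,(v+.5)/5-.5+140]
print(p2w(cp,*C(578,300),.12))
E
python3 -m crank '[[[0,0,0],[0,0,-0.12],0.3],[[0,0,0],[0,0,-0.24],0.3],[[0,0,0],[0,0,-0.36],0.3],[[0,0,0],[0,0,-0.48],0.3],[[0,0,0],[0,0,-0.6],0.3],[[10,-40,0],[0,0,-0.72],0.3],[[20,-80,0],[0,0,-0.84],0.3],[[30,-120,0],[0,0,-0.96],0.3],[[38,-160,-10],[0,0,-1.044],0.3],[[42,-200,-20],[0,0,-1.044],0.3]]'
```

```text
[ 0.5421686  -0.05037525  0.12      ]
clock: 6.05
ee_pos: [0.5412, 0.0074, 0.1642]
ee_rot: [0.001, 0.616, 0.787, 0.0]
ft_force: [0.7, -0.2, 0.5]
width: 0.0307
grip_force: 0.0
```

```bash
python3 -m crank '[[[2,-20,-13],[0,0,0.01],0.3],[[2,-40,-13],[0,0,0.01],0.3],[[2,-58,-13],[0,0,0.01],0.3],[[2,-58,-13],[0,0,0.01],0.3],[[2,-58,-13],[0,0,0.01],0.3]]'; python3 - <<'E'
from fit import *
s=manip.get_state();m=R.from_quat(s['ee_rot'],scalar_first=True).as_matrix()
print(np.array([542.5,-50.2,98])-1000*s['ee_pos'],np.rad2deg(np.arctan2(m[1,1],m[0,1])))
E
```

```text
clock: 6.47
ee_pos: [0.5415, -0.0489, 0.1506]
ee_rot: [-0.0, 0.612, 0.791, -0.0]
ft_force: [0.2, -0.8, 0.2]
width: 0.0309
grip_force: 0.0
[  0.95575113  -1.33689111 -52.55378346] 14.599645294349278
```

```bash
python3 -m crank '[[[1,-1,-15],[0,0,0],0.3],[[1,-1,-30],[0,0,0],0.3],[[1,-1,-42],[0,0,0],0.3],[[1,-1,-52],[0,0,0],0.3],[[1,-1,-52],[0,0,0],0.5],[[1,-1,-52],[0,0,0],0.7],[[1,-1,-52],[0,0,0],1],[[1,-1,-52],[0,0,0],1],[[1,-1,-52],[0,0,0],1],[[1,-1,-52],[0,0,0],1]]'
```

```text
clock: 7.3
ee_pos: [0.5434, -0.0479, 0.0994]
ee_rot: [0.0, 0.61, 0.793, 0.0]
ft_force: [-1.2, 0.5, 3.4]
width: 0.01
grip_force: 30.0
```

The wing is gripped at 10 mm width with little side force. Now lift 11 mm.

```bash
python3 -m crank '[[[0,0,3],[0,0,0],1],[[0,0,6],[0,0,0],1],[[0,0,9],[0,0,0],1],[[0,0,11],[0,0,0],1],[[0,0,11],[0,0,0],1],[[0,0,11],[0,0,0],1]]'
```

```text
clock: 7.8
ee_pos: [0.5433, -0.0478, 0.1096]
ee_rot: [0.0, 0.61, 0.793, 0.0]
ft_force: [2.6, -0.7, -8.6]
width: 0.0101
grip_force: 30.0
```

```bash
python3 -m crank '[[[0,0,0],[0,0,0.12],1],[[0,0,0],[0,0,0.24],1],[[0,0,0],[0,0,0.36],1],[[0,0,0],[0,0,0.48],1],[[0,0,0],[0,0,0.6],1],[[0,0,0],[0,0,0.72],1],[[0,0,0],[0,0,0.84],1],[[0,0,0],[0,0,0.96],1],[[0,0,0],[0,0,1.08],1],[[0,0,0],[0,0,1.2],1]]';python3 -m crank '[[[0,0,-1.5],[0,0,0],1],[[0,0,-3],[0,0,0],1],[[0,0,-3],[0,0,0],1]]'
```

```text
clock: 8.63
ee_pos: [0.5414, -0.0498, 0.109]
ee_rot: [-0.002, 0.052, 0.999, -0.002]
ft_force: [-2.2, -9.1, -8.6]
width: 0.0098
grip_force: 30.0
clock: 8.88
ee_pos: [0.5414, -0.0498, 0.1069]
ee_rot: [-0.002, 0.055, 0.998, -0.002]
ft_force: [-3.9, -8.1, 0.3]
width: 0.0099
grip_force: 30.0
```

Release, lift and look.

```bash
python3 -m crank '[[[0,0,0],[0,0,0],0.6],[[0,0,0],[0,0,0],0.3],[[0,0,0],[0,0,0],0.3],[[0,0,10],[0,0,0],0.3],[[0,0,40],[0,0,0],0.3],[[0,0,75],[0,0,0],0.3],[[-5,40,75],[0,0,0],0.3],[[-10,80,75],[0,0,-0.1],0.3],[[-20,120,75],[0,0,-0.2],0.3],[[-30,160,75],[0,0,-0.3],0.3]]';python3 -m crank '[[[-10,95,0],[0,0,-0.12],0.3],[[-10,95,0],[0,0,-0.24],0.3],[[-10,95,0],[0,0,-0.36],0.3],[[-10,95,0],[0,0,-0.48],0.3],[[-10,95,0],[0,0,-0.6],0.3]]'; python3 - <<'E'
from fit import *
b=manip.capture("top");cv2.imwrite("pics/t4full.png",b[:,:,::-1])
cv2.imwrite("pics/t4.png",cv2.resize(b[140:250,225:385,::-1],(800,550),interpolation=cv2.INTER_CUBIC))
E
```

```text
clock: 9.72
ee_pos: [0.5134, 0.1138, 0.1831]
ee_rot: [0.001, 0.207, 0.978, 0.0]
ft_force: [0.7, -0.4, 0.1]
width: 0.0309
grip_force: 0.0
clock: 10.13
ee_pos: [0.503, 0.2092, 0.1827]
ee_rot: [0.0, 0.485, 0.875, 0.0]
ft_force: [-1.0, 0.5, 0.5]
width: 0.0307
grip_force: 0.0
```

View pics/t4.png

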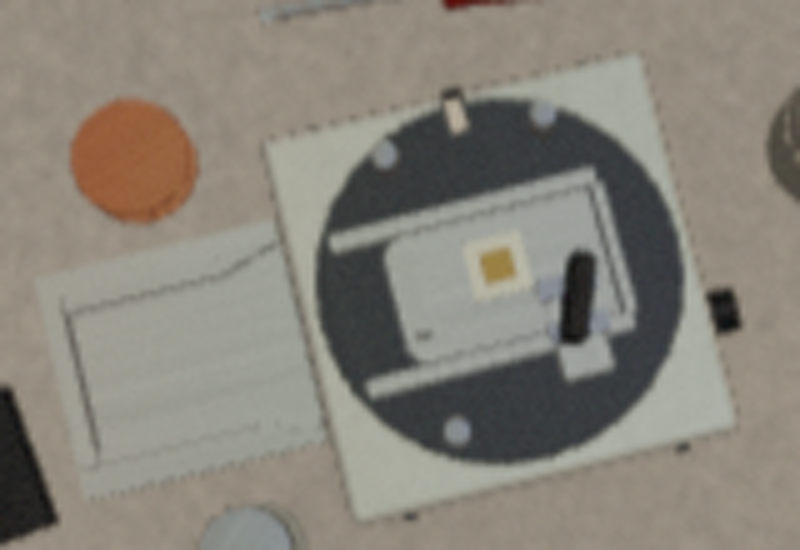

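The wing is crosswise at (577,297) and stays up, the notch is still on the mark, and the carrier hasn't moved. Next I set up behind the push plate.

```bash
python3 - <<'E'
from fit import *
cp=manip.camera_params("top");C=lambda u,v:[(u+.5)/5-.5+225,(v+.5)/5-.5+140]
c0=np.array([.5556,-.0241]);y=d(104.2);A=np.array([[np.cos(y),np.sin(y)],[-np.sin(y),np.cos(y)]])
print('sample in stage mm',A@(p2w(cp,*C(498,265),.072)[:2]-c0)*1000)
for p in [(424,336),(408,310)]: print('plate?',A@(p2w(cp,*C(*p),.095)[:2]-c0)*1000,A@(p2w(cp,*C(*p),.069)[:2]-c0)*1000)
E
python3 -m crank '[[[10,-40,0],[0,0,-0.1],1],[[20,-80,0],[0,0,-0.2],1],[[30,-120,0],[0,0,-0.311],1],[[40,-160,0],[0,0,-0.311],1],[[48,-190,0],[0,0,-0.311],1],[[49,-210,-10],[0,0,-0.311],1],[[49,-218,-33],[0,0,-0.311],1],[[49,-218,-33],[0,0,-0.311],1],[[49,-218,-33],[0,0,-0.311],1]]'
python3 - <<'E'
from fit import *
s=manip.get_state();m=R.from_quat(s['ee_rot'],scalar_first=True).as_matrix()
print(np.array([551.7,-8.6,77])-1000*s['ee_pos'],np.rad2deg(np.arctan2(m[1,1],m[0,1])))
w=manip.capture("wrist");cv2.imwrite("pics/w4.png",w[:,:,::-1])
E
```

```text
sample in stage mm [-0.41469759 -4.40306722]
plate? [32.40252327 16.54071141] [32.56919059 14.32700582]
plate? [35.71095002  6.10215816] [36.00788476  3.47744047]
clock: 10.93
ee_pos: [0.5512, -0.011, 0.1484]
ee_rot: [-0.001, 0.613, 0.79, -0.0]
ft_force: [0.2, 1.0, 0.9]
width: 0.0002
grip_force: 0.0
[  0.51087797   2.41976179 -71.42065255] 14.335072217242026
```

View pics/w4.png

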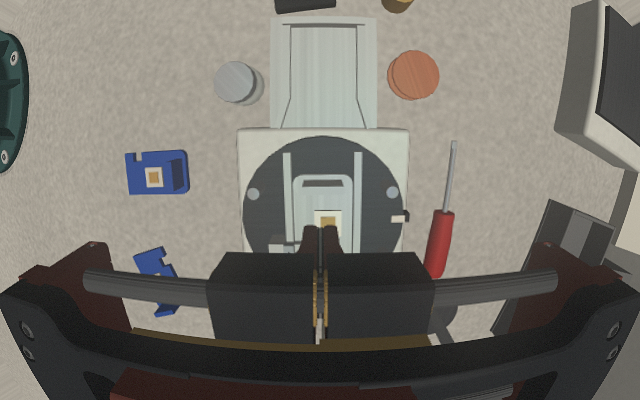

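The wrist view shows the channel (rails at x≈287 and 358) in line with the track, the push plate at (322,182), and the fingertips at (320,230) behind it. Descend there.

```bash
python3 -m crank '[[[0,2,-20],[0,0,0],1],[[0,2,-40],[0,0,0],1],[[0,2,-55],[0,0,0],1],[[0,2,-64],[0,0,0],1],[[0,2,-71],[0,0,0],1],[[0,2,-71],[0,0,0],1]]'; python3 - <<'E'
import numpy as np
y=np.deg2rad(104.2)
from station import manip
p=manip.get_state()['ee_pos'];r=(p[:2]-[.5556,-.0241])*1000
print(r@[np.cos(y),np.sin(y)],r@[-np.sin(y),np.cos(y)],p[2])
E
```

```text
clock: 11.48
ee_pos: [0.5519, -0.0081, 0.0774]
ee_rot: [-0.0, 0.613, 0.79, -0.0]
ft_force: [-0.9, -0.0, -0.8]
width: 0.0002
grip_force: 0.0
16.39538732130464 -0.3830358487372432 0.07735373613237953
```

No contact on the way down, and I'm centred behind the plate. Push along the track.

```bash
python3 -m crank '[[[-1,5,0],[0,0,0],1],[[-3,11,0],[0,0,0],1],[[-5,20,0],[0,0,0],1],[[-7,29,0],[0,0,0],1],[[-10,39,0],[0,0,0],1],[[-12,48,0],[0,0,0],1],[[-15,58,0],[0,0,0],1],[[-17,68,0],[0,0,0],1],[[-20,78,0],[0,0,0],1],[[-22,87,0],[0,0,0],1]]';python3 -m crank '[[[-1,4,0],[0,0,0],1],[[-2,8,0],[0,0,0],1],[[-3,12,0],[0,0,0],1],[[-4,16,0],[0,0,0],1],[[-5,20,0],[0,0,0],1],[[-6,24,0],[0,0,0],1],[[-6,26,0],[0,0,0],1],[[-6,26,0],[0,0,0],1]]'; python3 - <<'E'
import numpy as np
y=np.deg2rad(104.2)
from station import manip
import cv2
p=manip.get_state()['ee_pos'];r=(p[:2]-[.5556,-.0241])*1000
print(r@[np.cos(y),np.sin(y)],r@[-np.sin(y),np.cos(y)],p[2])
w=manip.capture("wrist");cv2.imwrite("pics/w5.png",w[:,:,::-1])
E
```

```text
clock: 12.32
ee_pos: [0.5298, 0.0792, 0.0777]
ee_rot: [-0.0, 0.613, 0.79, -0.0]
ft_force: [0.3, -3.7, 2.0]
width: 0.0005
grip_force: 1.5
clock: 12.98
ee_pos: [0.5239, 0.1047, 0.0776]
ee_rot: [-0.0, 0.613, 0.79, -0.0]
ft_force: [-0.0, -1.0, -0.2]
width: 0.0004
grip_force: 0.3
132.62907683971824 -0.8225899264478855 0.07760065179376632
```

View pics/w5.png

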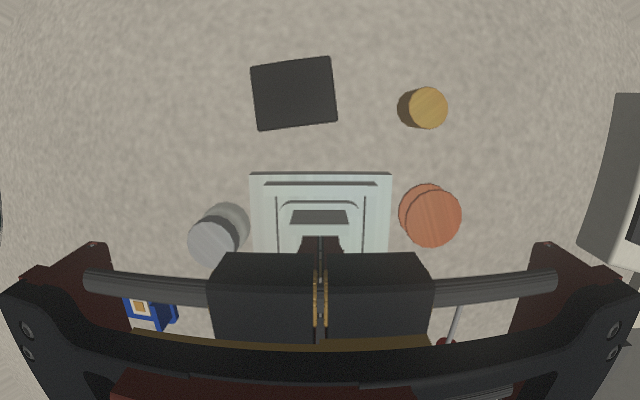

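The carrier is straight on the track: front edge at row ~202, stop at ~184, so about 7 mm remain. Push on slowly until it makes contact.

```bash
python3 -m crank '[[[-0.5,2,0],[0,0,0],1],[[-1,4,0],[0,0,0],1],[[-1.2,5,0],[0,0,0],1],[[-1.5,6,0],[0,0,0],1],[[-1.5,6,0],[0,0,0],1]]'; python3 -m crank '[[[-0.2,1,0],[0,0,0],1],[[-0.2,1,0],[0,0,0],1]]';python3 -m crank '[[[-0.2,1,0],[0,0,0],1],[[-0.2,1,0],[0,0,0],1]]'
```

```text
clock: 13.45
ee_pos: [0.5226, 0.11, 0.0775]
ee_rot: [0.0, 0.613, 0.79, -0.0]
ft_force: [0.9, -2.5, -0.8]
width: 0.0005
grip_force: 1.5
clock: 13.62
ee_pos: [0.5225, 0.1103, 0.0777]
ee_rot: [0.0, 0.613, 0.79, -0.001]
ft_force: [1.4, -7.2, 0.5]
width: 0.0004
grip_force: 3.1
clock: 13.78
ee_pos: [0.5224, 0.1108, 0.0779]
ee_rot: [0.001, 0.613, 0.79, -0.001]
ft_force: [0.3, -8.5, 2.3]
width: 0.0005
grip_force: 4.3
```

```bash
python3 -m crank '[[[-0.2,1,0],[0,0,0],1],[[-0.4,1.5,0],[0,0,0],1],[[-0.4,1.5,0],[0,0,0],1]]'; python3 -m crank '[[[0.5,-2,0],[0,0,0],1],[[1.5,-6,0],[0,0,0],1],[[1.5,-6,20],[0,0,0],1],[[1.5,-6,60],[0,0,0],1],[[1.5,-6,100],[0,0,0],1],[[-20,34,110],[0,0,0],1],[[-40,74,110],[0,0,0],1],[[-60,114,110],[0,0,0],1],[[-80,154,110],[0,0,0],1],[[-80,154,110],[0,0,0],1]]'; python3 - <<'E'
from fit import *
b=manip.capture("top")
cv2.imwrite("pics/t6.png",cv2.resize(b[130:310,185:425,::-1],(800,600),interpolation=cv2.INTER_CUBIC))
E
```

```text
clock: 14.03
ee_pos: [0.5223, 0.1115, 0.0783]
ee_rot: [0.001, 0.613, 0.79, -0.001]
ft_force: [0.4, -11.4, 5.9]
width: 0.0005
grip_force: 5.9
clock: 14.87
ee_pos: [0.4388, 0.2718, 0.1879]
ee_rot: [-0.002, 0.613, 0.79, 0.001]
ft_force: [-0.7, -0.5, -0.1]
width: 0.0004
grip_force: 0.0
```

View pics/t6.png

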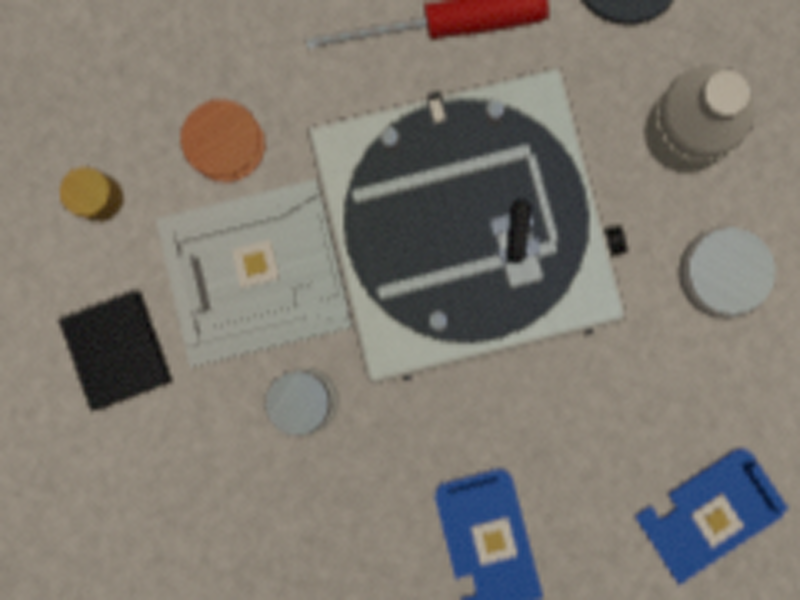

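The carrier lies on the track with its sample at (255,263), the wing is still crosswise, and the bystanders are in place. I'll check its distance from the stage centre.

```bash
python3 - <<'E'
from fit import *
cp=manip.camera_params("top");C=lambda u,v:[(u+.5)/10*3-.5+185,(v+.5)/10*3-.5+130]
c0=np.array([.5556,-.0241]);y=d(104.2);A=np.array([[np.cos(y),np.sin(y)],[-np.sin(y),np.cos(y)]])
for n,p,z in [('sample',(255,263),.071),('notch',(437,109),.062),('wall of stop',(175,237),.073),('plate',(200,283),.094)]: print(n,A@(p2w(cp,*C(*p),z)[:2]-c0)*1000)
w=manip.capture("wrist")
c=manip.camera_params("wrist");print(w2p(c,S2W([.5556,-.0241,y],[[160,0,73],[120,0,71],[153,0,94]]),True))
E
```

```text
sample [119.76584521  -3.98216776]
notch [  0.63039962 -65.43968669]
wall of stop [159.09367499 -28.53706102]
plate [147.60664904   1.90737867]
[[355.16406464 328.83413542]
 [352.82627929 353.14967444]
 [356.58016715 345.52845952]]
```

The carrier travelled 120.2 mm, so it is home. The notch is within 0.6 mm of the mark and the arm is clear. Handing in.

```bash
python3 -c "
from station import manip
print(manip.hand_in())"
```

```text
the job is handed in; nothing more can be done
None
```

The job is done and handed in: the turntable faces the mark (notch within about 0.6 mm), the plunger is latched up, and the carrier is home against the end stop after sliding about 120 mm; the other things look undisturbed in the last picture, and I have no verdict from the judge.

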